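Close the lamp flap of a microscope light source

TASK

The service flap on top of the microscope's light source is sprung ajar because its wing fastener is out of line. With the flap still up, turn the wing until it lines up with the two ribs on the flap, so that the key beneath it faces its slot in the frame; then press the flap fully shut against the frame and finish while still holding it pressed, since it springs open if let go. Leave the oil bottle, the slide box and the eyepiece standing where they are.

Things in the scene. Friction and masses are not known exactly. Their poses are not given: they have to be found in the camera images.
- lightbox: White box fixed to the desk, 210 (x) x 180 (y) mm, rim 105 mm high; origin at the centre of its underside, z up. The flap's hinge runs along box y at box x = -80 mm, z = 105 mm: at yaw 0 the hinge is on the robot's side, the free edge on the far side. Under the wing, 9 mm below the rim, a steel bracket has an 11 mm slot parallel to box y.
- flap (a joint): Hinge angle of the white flap (158 mm from hinge to free edge, 150 wide, 4 thick; underside level with the rim when shut). 0 = shut on a rigid stop; 0.12 rad = ajar, sloping up away from the hinge, edge 19 mm up. A spring opens it: pressed at the wing it yields at about 5 N, shuts at about 6.5 N. With the wing out of line its key strikes the bracket at about 0.06 rad.
- wing (a joint): Angle of the black wing fastener about the flap's normal, counter-clockwise positive seen from above. 0 = in line with the two black ribs and the slot (blade parallel to the hinge, along box y); starts at 0.7 to 1.4. Turns freely from -1.0 to 1.6 rad with slight friction (0.04 N m), no click, stays where left. The key enters the slot only within about 0.2 rad of 0.
- wing_grip (a point): Point inside the wing on its axis, at the height to grip: 27 mm above the flap's underside (23 above its top face), 115 mm from the hinge axis, at box y = 0. The wing is an upright black blade 46 mm long, 10 thick, from 8 to 34 mm above the flap's top face, on a 16 mm stem. x: across the thickness; y: along the blade; z: along the flap's normal.
- flap_edge (a point): Middle of the flap's free edge, on its top face, 160 mm from the hinge axis; axes x from hinge to free edge, y along the hinge, z normal to the flap. The ribs (22 mm long, 5 mm wide, 3 mm high) lie either side of the wing, 33 to 55 mm from its axis.
- oil_bottle: Amber immersion-oil bottle, 36 mm in diameter, 75 mm high, standing loose on the desk beside the box; origin at the centre of its base. Leave alone.
- slide_box: Grey slide box 85 x 60 x 32 mm, lying loose on the desk; origin at the centre of its underside. Leave alone.
- eyepiece: Black eyepiece 36 mm in diameter, 56 mm high, standing loose on its narrow end on the desk; origin at the centre of its base. Leave alone.

How it is judged:
By the outcome, as a careful person would: the job done as asked, in the order asked, and still so for the second after the job is handed in, while the arm keeps its last pose, push and grip.
It also fails if it takes over 38 s, if anything falls off the work surface, if the arm or the gripper's body presses on something with over 40 N, if the wrist force passes 120 N, or if a joint passes its speed limit or range.

ROBOT

A 6-joint arm with a two-finger parallel gripper is mounted at the origin on the work surface. World frame = base frame: x ahead of the robot, y to its left, z up, the work surface at z = 0. Lengths are in m, angles in rad, forces in N, time in s.
With the tool pointing down it reaches from about 0.325 to 0.9 m from the base axis. Payload 6.1 kg.
Tool frame: the origin (TCP) lies at the very end of the fingers, on their centre line; the grasp point (between the pads) lies 19 mm behind it; z points along the fingers, y is the line along which they close (so a half turn about z gives the same grasp; the last joint's range is limited). The gripper opens to 87 mm and grips with 3 to 60 N. Pads are 19 mm wide; open, the fingers measure 117 mm over their backs; the gripper's body (75 mm by 190 mm) begins 51 mm behind the grasp point.
Start: joints at [1.224, 0.22, 1.526, -0, 1.395, -0.126], TCP at [0.137, 0.61, 0.223] pointing down, gripper open.
Joint ranges: [-2.98, 2.98], [-0.91, 2.08], [0.09, 2.57], [-1.24, 4.39], [0.2, 2.65], [-2.68, 2.68]. Speed limits (rad/s): [2.57, 2.57, 3.01, 3.14, 3.14, 3.14].

INTERFACE

Orientations are given as a 3x3 rotation matrix whose columns are the frame's x, y, z axes.
In Python, from cell import bot, eyes, workorder gives the robot as it stands.
- The arm moves only by the tool play_rows, never from a script. Its argument "targets" is a list of rows, each a list of 7 numbers: the opening, from 0 (shut) to 1 (fully open), then the shift along the tool's x, y, z in cm, then the turn, a rotation vector about the tool's x, y, z in degrees. In form: [[claw, dx, dy, dz, rx, ry, rz], ...]. A call has 1 to 8 rows; each row is the pose to reach, as a shift and turn from the pose commanded when the call began, along the tool's axes at that moment; what a row does not reach only later rows make up. A row lasts 1/12 s, in which the tool goes at most 41.7 mm and 7.16 degrees, less where a joint would pass 70% of its speed; a pose out of reach is approached as far as the arm can. A call with a gripper value outside its range is refused whole. The fingers move at their own pace and stop on an object; the grip force is fixed at half the most. Time passes only in rows, so rows that repeat a pose let the fingers close. It gives the time, the measured TCP pose, the force, the opening and the grip force at its end, in the units of the state.
- bot.observe(): the state, without advancing time (a new reading comes with each control period).
- eyes.read_camera(name): name is "scene" or "top"; returns a dict with "frame" (420x560x3 uint8, red, green, blue), "K" (3x3 intrinsics, pixels), "R" (3x3) and "t" (3): a world point X has camera coordinates R X + t. Camera axes: x right, y down, z forward; pixel columns grow to the right and rows downward; lengths in m; the calibration is good to about 2 mm. A picture is of the moment at which its call begins. There is no depth.
- workorder.job_done(): hands the job in; it is judged then, once.
The state is a dict: "clock": time; "joints": joint angles; "joint_vel": joint speeds; "effort": joint torques, N m; "ee_pos": TCP position; "tool_rot": TCP orientation; "ft_force": force on the tool from outside, world axes, zero at the start; "torque": the same for the moment, N m; "finger_gap": finger opening in m; "finger_force": force on a finger pad.
Only numpy, scipy, OpenCV 4.12 (cv2) and the standard library are available. Lean on these libraries where they do the work, as an engineer would, in place of code of your own. Each camera call takes 0.05 s, during which the arm holds its last target. There are 200 camera calls.

## Working session

There is one attempt and no reset: what is moved stays moved. The work goes in short steps, Python scripts to look and compute and a tool call to move; the robot and the scene stay as the last step left them, time stands still between calls to the robot, and variables do not carry over. Pictures are saved under pics/ and viewed, at most 10 in all, crops included, and the job is handed in when it is done.

Besides the shell and the picture viewer there is one more tool, called as a command line: name --pt "numbers of a row" for each row, then --argument value for the rest. play_rows: Moves the arm, as the interface text tells. Its arguments: {"type":"object","properties":{"targets":{"type":"array"}},"required":["targets"]}

```bash
mkdir -p pics; ls; python3 - <<'E'
from cell import bot, eyes
import cv2
o=bot.observe(); print(o['ee_pos'],o['tool_rot'],o['clock'],o['finger_gap'])
for n in ('scene','top'):
    c=eyes.read_camera(n); cv2.imwrite(f'pics/{n}0.png',c['frame'][:,:,::-1]); print(n,c['K'],c['R'],c['t'])
E
```

```text
pics
[0.13666836 0.60925447 0.22146193] [[-9.75730565e-01  2.18973655e-01 -6.34702016e-04]
 [ 2.18974455e-01  9.75728969e-01 -1.77952548e-03]
 [ 2.29627945e-04 -1.87532093e-03 -9.99998215e-01]] 0.0 0.08698301267044466
scene [[400.07214901   0.         280.90596912]
 [  0.         400.07214901 210.49944965]
 [  0.           0.           1.        ]] [[-0.24647512  0.96911668  0.00792943]
 [ 0.79552333  0.20698468 -0.56947342]
 [-0.55352746 -0.13405298 -0.8219715 ]] [ 0.10370166 -0.41160828  1.19866789]
top [[446.21933098   0.         282.8504564 ]
 [  0.         446.21933098 208.94090071]
 [  0.           0.           1.        ]] [[ 1.29524429e-02 -9.99914947e-01  1.52709471e-03]
 [-9.83800036e-01 -1.30167595e-02 -1.78796124e-01]
 [ 1.78800795e-01  8.13490759e-04 -9.83884960e-01]] [0.04935953 0.56421001 0.96997505]
```

View pics/scene0.png

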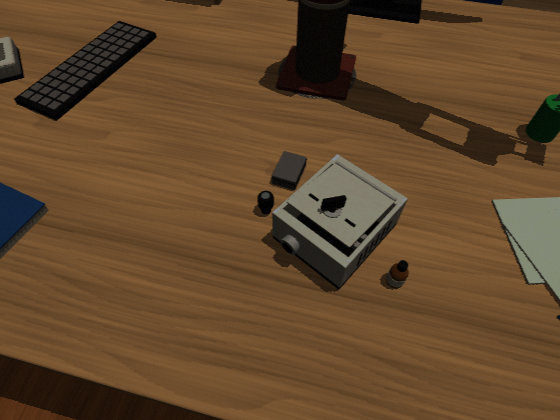

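View pics/top0.png

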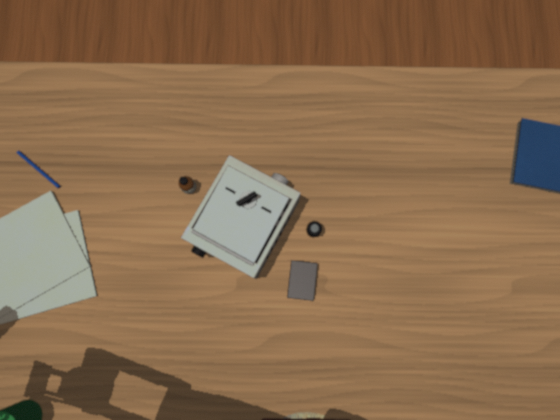

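The scene view shows the box around (340,218), with the wing at about (333,203). In the top view the wing is at about (247,199), between ribs at (230,190) and (266,209). Next I'll enlarge both.

```bash
python3 - <<'E'
import cv2
for n,(x,y) in dict(scene=(290,170),top=(205,165)).items():
    f=cv2.imread(f'pics/{n}0.png')[y:y+75,x:x+100]
    f=cv2.resize(f,None,fx=8,fy=8,interpolation=cv2.INTER_CUBIC)
    cv2.imwrite(f'pics/{n}0c.png',cv2.convertScaleAbs(f,alpha=1.2))
E
```

```text
(no output)
```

View pics/scene0c.png

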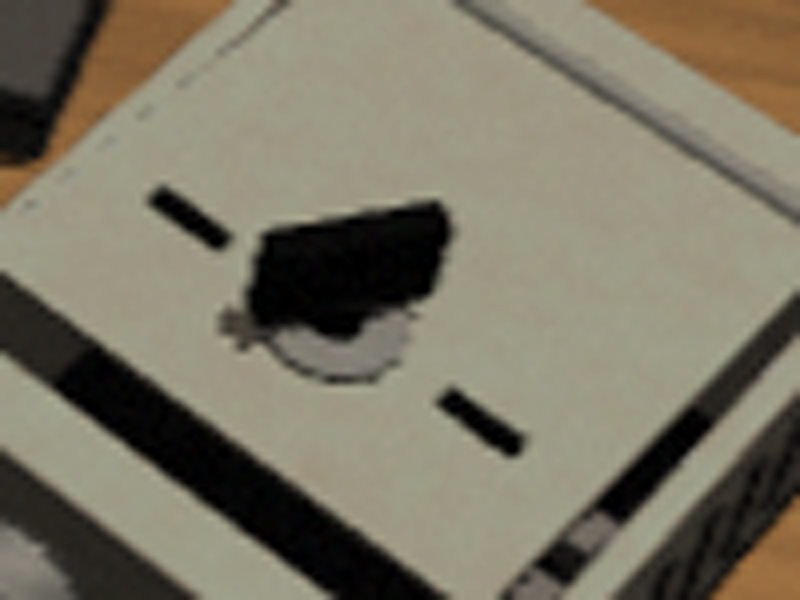

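View pics/top0c.png

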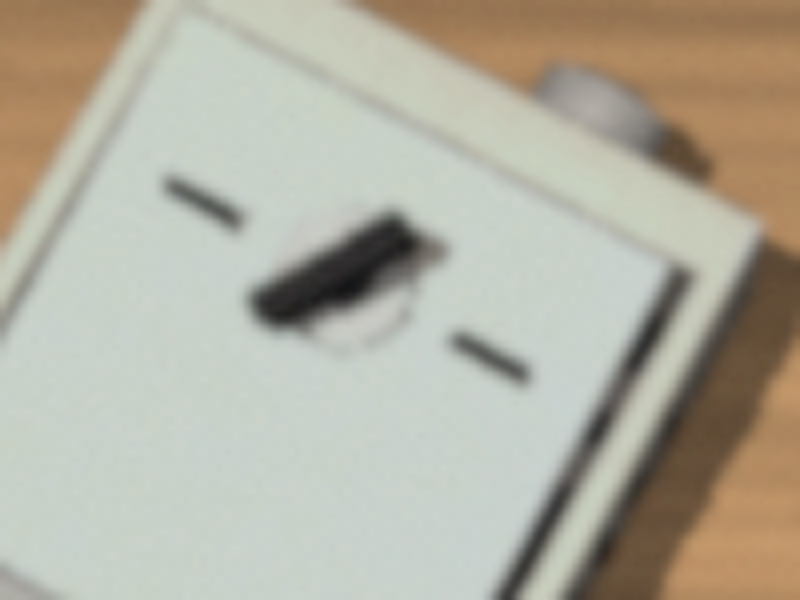

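The scene crop puts the rib centres at (189,217) and (481,422), and the blade's top edge from (265,232) to (440,203). In the top crop the ribs are at (490,359) and (203,204), and the blade top runs from (262,305) to (398,222). I'll triangulate from these.

```bash
cat > h.py <<'E'
import numpy as np, cv2
from cell import bot, eyes
from scipy.spatial.transform import Rotation as Ro
C={n:eyes.read_camera(n) for n in ('scene','top')}
P={n:c['K']@np.c_[c['R'],c['t']] for n,c in C.items()}
OFF=dict(scene=(290,170),top=(205,165))
px=lambda n,q:(np.array(q,float)+.5)/8-.5+OFF[n]
def tri(s,t):
    X=cv2.triangulatePoints(P['scene'],P['top'],px('scene',s)[:,None],px('top',t)[:,None])[:,0]; return X[:3]/X[3]
def proj(n,X):
    q=P[n]@np.r_[X,1]; return ((q[:2]/q[2]-OFF[n])+.5)*8-.5
def frame(yaw,a,psi=0):
    return Ro.from_euler('z',yaw)*Ro.from_euler('y',-a)*Ro.from_euler('z',psi)
E
python3 - <<'E'
from h import *
from scipy.optimize import least_squares
obs={'ribP':((481,422),(203,204)),'ribM':((189,217),(490,359)),'wP':((440,206),(262,305)),'wM':((265,235),(398,222))}
for k,v in obs.items(): print(k,tri(*v).round(4))
print('bladetop mid',((tri(*obs['wP'])+tri(*obs['wM']))/2).round(4))
def pts(p):
    x,y,yaw,a,psi=p; h=np.array([x,y,.105]); F=frame(yaw,a).as_matrix()
    d={'ribP':[.115,.044,.007],'ribM':[.115,-.044,.007]}
    for s,k in((1,'wP'),(-1,'wM')): d[k]=[.115-s*.023*np.sin(psi),s*.023*np.cos(psi),.038]
    return {k:h+F@np.array(v) for k,v in d.items()}
def res(p):
    q=pts(p); return np.concatenate([np.r_[proj('scene',q[k])-obs[k][0],proj('top',q[k])-obs[k][1]]/8 for k in obs])
m=(tri(*obs['ribP'])+tri(*obs['ribM']))/2
r=least_squares(res,[m[0]-.1,m[1]+.05,-.5,.12,1.05]); p=r.x
print(p.round(4),np.degrees(p[2:]).round(1)); print(r.fun.round(1))
F=frame(p[2],p[3]); print('grip',np.array([p[0],p[1],.105])+F.apply([.115,0,.027]))
E
```

```text
ribP [0.5894 0.172  0.1247]
ribM [0.5483 0.0943 0.125 ]
wP [0.5556 0.152  0.1584]
wM [0.5769 0.1162 0.1626]
bladetop mid [0.5663 0.1341 0.1605]
[ 0.4694  0.1859 -0.4869  0.1343  1.0394] [-27.9   7.7  59.6]
[-1.1 -0.7 -1.  -0.5 -1.1 -0.6 -0.7 -0.3 -0.1  0.3 -2.   1.2 -1.   0.8
  0.1 -0.1]
grip [0.56696948 0.13429034 0.1471605 ]
```

The ribs come out 88 mm apart at a height of 0.125 m, which matches expectations. The box yaw is -27.9° and the wing is at about 59.6°. Next is the move sequence to a pre-grasp above the wing.

```bash
cat >> h.py <<'E'
YAW,A,HX,HY,PSI=np.radians(-27.9),.12,.4694,.1859,1.04
def target(a,psi,h):
    """tool pose: TCP h metres above flap top face on wing axis"""
    F=frame(YAW,a); n=F.apply([0,0,1]); y=frame(YAW,a,psi).apply([1,0,0])
    return np.array([HX,HY,.105])+F.apply([.115,0,.004+h]), np.c_[np.cross(y,-n),y,-n]
def delta(p,R):
    o=bot.observe(); R0=o['tool_rot']
    print('d cm',(R0.T@(p-o['ee_pos'])*100).round(2),'rot deg',np.degrees(Ro.from_matrix(R0.T@R).as_rotvec()).round(2),'F',o['ft_force'].round(2),'gap',round(o['finger_gap'],4),'ff',o['finger_force'],'t',o['clock'])
E
python3 - <<'E'
from h import *
p,R=target(A,PSI,.009); print('grasp',p); delta(p,R)
p,R=target(A,PSI,.070); delta(p,R)
E
```

```text
grasp [0.5689268  0.13320327 0.13167342]
d cm [-52.6  -37.02   9.07] rot deg [-0.97 -6.99 45.61] F [-0.39  0.16 -1.02] gap 0.0869 ff 0.0 t 0.3
d cm [-51.89 -36.83   3.01] rot deg [-0.97 -6.99 45.61] F [-0.39  0.16 -1.02] gap 0.0869 ff 0.0 t 0.3
```

play_rows --pt "1 -3 -2.1 0 0 0 0" --pt "1 -6 -4.2 0 0 0 0" --pt "1 -9 -6.4 0 0 0 5" --pt "1 -12 -8.5 0 0 -1 10" --pt "1 -15 -10.6 0 0 -2 15" --pt "1 -18 -12.8 0 0 -3 20" --pt "1 -21 -15 0 0 -4 25" --pt "1 -24 -17 0 0 -5 30"

```text
clock: 0.97
ee_pos: [0.3346, 0.3897, 0.2227]
tool_rot: [[-0.729, 0.68, 0.077], [0.679, 0.733, -0.04], [-0.084, 0.023, -0.996]]
ft_force: [0.3, -0.4, -0.0]
finger_gap: 0.0868
finger_force: 0.0
```

```bash
python3 - <<'E'
from h import *
delta(*target(A,PSI,.070))
E
```

```text
d cm [-33.33  -3.07   5.84] rot deg [-0.72 -1.66 15.26] F [-0.46  0.2  -0.59] gap 0.087 ff 0.0 t 1.0667
```

play_rows --pt "1 -3.5 -0.3 0.6 0 0 3" --pt "1 -7.5 -0.7 1.3 0 0 6" --pt "1 -11.5 -1 2 0 -1 9" --pt "1 -15.5 -1.4 2.7 0 -1 12" --pt "1 -19.5 -1.8 3.4 0 -1.6 15.2" --pt "1 -23.5 -2.2 4.1 -0.7 -1.7 15.3" --pt "1 -27.5 -2.6 4.8 -0.7 -1.7 15.3" --pt "1 -31 -2.9 5.4 -0.7 -1.7 15.3"

```text
clock: 1.73
ee_pos: [0.5464, 0.157, 0.1938]
tool_rot: [[-0.526, 0.844, 0.105], [0.845, 0.533, -0.054], [-0.102, 0.06, -0.993]]
ft_force: [0.8, 0.4, -0.1]
finger_gap: 0.087
finger_force: 0.0
```

play_rows --pt "1 0 0 0 0 0 0" --pt "1 0 0 0 0 0 0"

```text
clock: 1.9
ee_pos: [0.5458, 0.1574, 0.1934]
tool_rot: [[-0.523, 0.846, 0.103], [0.846, 0.53, -0.055], [-0.101, 0.059, -0.993]]
ft_force: [-0.6, 0.5, -0.2]
finger_gap: 0.0866
finger_force: 0.0
```

```bash
python3 - <<'E'
from h import *
delta(*target(A,PSI,.070))
E
```

```text
d cm [-2.83  0.29  0.45] rot deg [-0.06 -0.15  0.38] F [-1.31 -0.04 -0.91] gap 0.0869 ff 0.0 t 2.0
```

play_rows --pt "1 -1.4 0.1 0.2 0 0 0.2" --pt "1 -2.8 0.3 0.45 0 -0.1 0.4" --pt "1 -2.8 0.3 0.45 0 -0.1 0.4" --pt "1 -2.8 0.3 2 0 -0.1 0.4" --pt "1 -2.8 0.3 3.5 0 -0.1 0.4" --pt "1 -2.8 0.3 4.8 0 -0.1 0.4" --pt "1 -2.8 0.3 5.8 0 -0.1 0.4" --pt "1 -2.8 0.3 6.2 0 -0.1 0.4"

```text
clock: 2.67
ee_pos: [0.5679, 0.1327, 0.1332]
tool_rot: [[-0.519, 0.848, 0.102], [0.848, 0.526, -0.057], [-0.102, 0.057, -0.993]]
ft_force: [-0.2, -0.8, 0.3]
finger_gap: 0.087
finger_force: 0.0
```

play_rows --pt "1 0 0 0 0 0 0"

```text
clock: 2.75
ee_pos: [0.5681, 0.1328, 0.1339]
tool_rot: [[-0.519, 0.848, 0.103], [0.848, 0.526, -0.057], [-0.102, 0.058, -0.993]]
ft_force: [-0.6, 0.0, 0.5]
finger_gap: 0.0869
finger_force: 0.0
```

```bash
python3 - <<'E'
from h import *
delta(*target(A,PSI,.009))
a=[C[n]['frame'][y-10:y+90,x-20:x+113] for n,(x,y) in OFF.items()]
cv2.imwrite('pics/g1.png',cv2.resize(np.hstack(a),None,fx=3,fy=3,interpolation=cv2.INTER_CUBIC)[:,:,::-1])
E
```

```text
d cm [ 0.08 -0.03  0.39] rot deg [-0.02  0.01 -0.05] F [-0.1  -0.75  0.68] gap 0.0871 ff 0.0 t 2.85
```

View pics/g1.png

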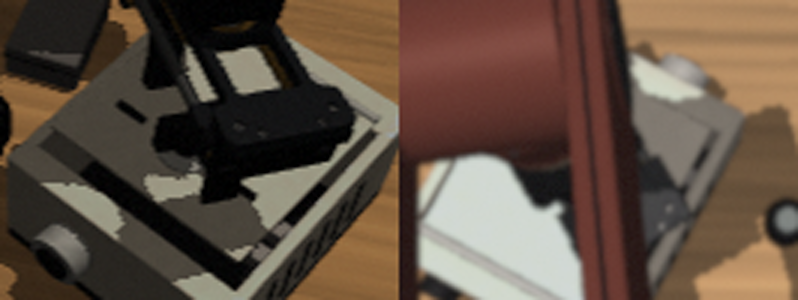

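The scene view shows the fingers straddling the blade, whose end pokes out at about (180,130). Contact force is negligible. I'll go down 3 mm and close.

play_rows --pt "1 0 0 0.3 0 0 0" --pt "0.4 0 0 0.3 0 0 0" --pt "0 0 0 0.3 0 0 0" --pt "0 0 0 0.3 0 0 0" --pt "0 0 0 0.3 0 0 0" --pt "0 0 0 0.3 0 0 0" --pt "0 0 0 0.3 0 0 0" --pt "0 0 0 0.3 0 0 0"

```text
clock: 3.52
ee_pos: [0.5693, 0.1326, 0.1324]
tool_rot: [[-0.519, 0.848, 0.105], [0.849, 0.526, -0.056], [-0.103, 0.06, -0.993]]
ft_force: [0.6, 0.2, -0.1]
finger_gap: 0.0481
finger_force: 0.0
```

play_rows --pt "0 0 0 0 0 0 0" --pt "0 0 0 0 0 0 0" --pt "0 0 0 0 0 0 0" --pt "0 0 0 0 0 0 0"

```text
clock: 3.85
ee_pos: [0.5693, 0.1327, 0.1324]
tool_rot: [[-0.519, 0.848, 0.105], [0.849, 0.526, -0.056], [-0.103, 0.06, -0.993]]
ft_force: [0.1, -0.0, -0.5]
finger_gap: 0.0212
finger_force: 0.0
```

```bash
python3 - <<'E'
from h import *
delta(*target(A,PSI,.009));delta(*target(A,0,.010)); print(bot.observe()['torque'])
E
```

```text
d cm [ 0.07 -0.    0.06] rot deg [-0.04  0.   -0.06] F [ 0.3  -0.47 -1.29] gap 0.0133 ff 0.0 t 3.95
d cm [ 0.07 -0.   -0.04] rot deg [-3.000e-02  2.000e-02  5.953e+01] F [ 0.3  -0.47 -1.29] gap 0.0133 ff 0.0 t 3.95
[-0.03278919  0.07024244 -0.04244137]
```

play_rows --pt "0 0 0 0 0 0 0" --pt "0 0 0 0 0 0 0" --pt "0 0 0 0 0 0 0" --pt "0 0 0 0 0 0 0"

```text
clock: 4.28
ee_pos: [0.5697, 0.133, 0.1325]
tool_rot: [[-0.519, 0.848, 0.106], [0.849, 0.526, -0.056], [-0.103, 0.061, -0.993]]
ft_force: [4.6, 2.9, -1.8]
finger_gap: 0.0099
finger_force: 30.0
```

```bash
python3 - <<'E'
from h import *
delta(*target(A,0,.010)); print(bot.observe()['torque'])
E
```

```text
d cm [ 0.07 -0.06 -0.03] rot deg [ 4.000e-02 -1.000e-02  5.953e+01] F [ 3.65  2.53 -1.93] gap 0.0097 ff 29.999285736121237 t 4.3833
[ 0.488876   -0.63153264  0.12634199]
```

play_rows --pt "0 0 0.1 0 0 0 0" --pt "0 0 0.1 0 0 0 6" --pt "0 0 0.1 0 0 0 12" --pt "0 0 0.1 0 0 0 18" --pt "0 0 0.1 0 0 0 24" --pt "0 0 0.1 0 0 0 30" --pt "0 0 0.1 0 0 0 30"

```text
clock: 4.97
ee_pos: [0.5696, 0.133, 0.1324]
tool_rot: [[-0.022, 0.994, 0.104], [0.998, 0.028, -0.057], [-0.059, 0.102, -0.993]]
ft_force: [0.3, 0.5, 0.6]
finger_gap: 0.0099
finger_force: 30.0
```

```bash
python3 - <<'E'
from h import *
delta(*target(A,0,.010)); o=bot.observe();print(o['torque'],o['tool_rot'].T@o['ft_force'])
E
```

```text
d cm [ 0.03 -0.07 -0.04] rot deg [-0.09  0.08 29.72] F [-0.42  0.11  1.22] gap 0.0097 ff 30.00057516619563 t 5.0667
[-0.00468285  0.28100749 -0.00718346] [ 0.04676107 -0.28689272 -1.2621431 ]
```

play_rows --pt "0 0 0 0 0 0 6" --pt "0 0 0 0 0 0 12" --pt "0 0 0 0 0 0 18" --pt "0 0 0 0 0 0 24" --pt "0 0 0 0 0 0 29.7" --pt "0 0 0 0 0 0 29.7" --pt "0 0 0 0 0 0 29.7"

```text
clock: 5.65
ee_pos: [0.5694, 0.133, 0.1323]
tool_rot: [[0.466, 0.878, 0.104], [0.885, -0.463, -0.057], [-0.002, 0.118, -0.993]]
ft_force: [-3.3, -0.4, 3.7]
finger_gap: 0.0101
finger_force: 30.0
```

```bash
python3 - <<'E'
from h import *
delta(*target(A,0,.010)); o=bot.observe();print(o['torque'],o['tool_rot'].T@o['ft_force'])
for a in (.09,.05,.03,0,-.01): print(a);delta(*target(a,0,.010))
a=[C[n]['frame'][y-10:y+90,x-20:x+113] for n,(x,y) in OFF.items()]
cv2.imwrite('pics/g2.png',cv2.resize(np.hstack(a),None,fx=3,fy=3,interpolation=cv2.INTER_CUBIC)[:,:,::-1])
E
```

```text
d cm [-0.01 -0.06 -0.05] rot deg [-0.08  0.1   0.05] F [-4.75 -0.52  4.16] gap 0.0098 ff 30.000564674846828 t 5.75
[-0.13275506  0.86279698 -0.06150195] [-2.69078125 -3.43883629 -4.59739208]
0.09
d cm [-0.01 -0.02  0.3 ] rot deg [1.64 0.1  0.05] F [-4.75 -0.52  4.16] gap 0.0098 ff 30.000564674846828 t 5.75
0.05
d cm [-0.01  0.01  0.76] rot deg [3.93 0.1  0.05] F [-4.75 -0.52  4.16] gap 0.0098 ff 30.000564674846828 t 5.75
0.03
d cm [-0.01  0.02  0.99] rot deg [5.07 0.1  0.05] F [-4.75 -0.52  4.16] gap 0.0098 ff 30.000564674846828 t 5.75
0
d cm [-0.01  0.03  1.34] rot deg [6.79 0.1  0.05] F [-4.75 -0.52  4.16] gap 0.0098 ff 30.000564674846828 t 5.75
-0.01
d cm [-0.01  0.03  1.46] rot deg [7.37 0.1  0.05] F [-4.75 -0.52  4.16] gap 0.0098 ff 30.000564674846828 t 5.75
```

View pics/g2.png

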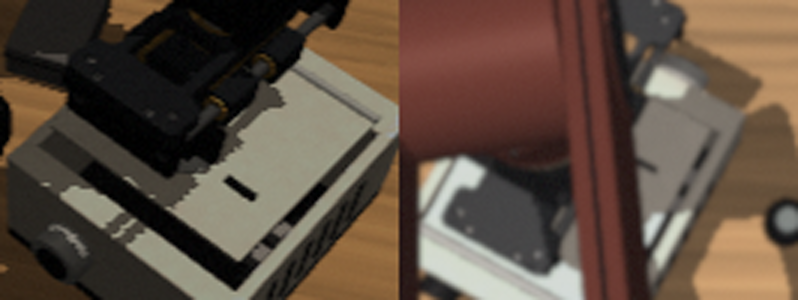

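The gripper now sits square to the ribs: the visible rib at about (240,188) is in line with the fingers' closing plane. Next, press down along the hinge arc, checking partway.

play_rows --pt "0 0 -0.05 0 0 0 0" --pt "0 0 -0.05 0.1 0.5 0 0" --pt "0 0 -0.03 0.3 1.6 0 0" --pt "0 0 -0.01 0.5 2.7 0 0" --pt "0 0 0.01 0.7 3.7 0 0" --pt "0 0 0.01 0.85 4.4 0 0" --pt "0 0 0.01 0.85 4.4 0 0"

```text
clock: 6.33
ee_pos: [0.571, 0.1322, 0.1236]
tool_rot: [[0.471, 0.882, 0.036], [0.882, -0.47, -0.02], [-0.001, 0.041, -0.999]]
ft_force: [-4.5, -1.0, 5.2]
finger_gap: 0.0095
finger_force: 30.0
```

```bash
python3 - <<'E'
from h import *
o=bot.observe();print(o['torque'],o['tool_rot'].T@o['ft_force'])
for a in (.05,.03,0,-.01): print(a);delta(*target(a,0,.010))
E
```

```text
[-0.47344359  0.9206208  -0.00913946] [-5.54772713 -2.89972043 -5.2068787 ]
0.05
d cm [-0.01 -0.07 -0.1 ] rot deg [-0.45  0.07 -0.17] F [-5.36 -3.42  5.09] gap 0.0098 ff 30.000989260151982 t 6.4333
0.03
d cm [-0.01 -0.04  0.13] rot deg [ 0.7   0.07 -0.17] F [-5.36 -3.42  5.09] gap 0.0098 ff 30.000989260151982 t 6.4333
0
d cm [-0.01 -0.01  0.48] rot deg [ 2.41  0.06 -0.17] F [-5.36 -3.42  5.09] gap 0.0098 ff 30.000989260151982 t 6.4333
-0.01
d cm [-0.01  0.    0.59] rot deg [ 2.99  0.06 -0.17] F [-5.36 -3.42  5.09] gap 0.0098 ff 30.000989260151982 t 6.4333
```

play_rows --pt "0 -0.05 -0.03 0.12 0.6 0 0" --pt "0 -0.05 -0.03 0.24 1.2 0 0" --pt "0 -0.05 -0.03 0.36 1.8 0 0" --pt "0 -0.05 -0.03 0.48 2.4 0 0" --pt "0 -0.05 -0.03 0.54 2.4 0 0" --pt "0 -0.05 -0.03 0.54 2.4 0 0"

```text
clock: 6.93
ee_pos: [0.5716, 0.132, 0.1188]
tool_rot: [[0.471, 0.882, 0.002], [0.882, -0.471, -0.001], [0.0, 0.002, -1.0]]
ft_force: [-1.9, -3.0, 6.1]
finger_gap: 0.0096
finger_force: 30.0
```

```bash
python3 - <<'E'
from h import *
o=bot.observe();print(o['torque'],o['tool_rot'].T@o['ft_force'])
delta(*target(0,0,.010))
E
```

```text
[-0.68877965  0.31020253  0.06735564] [-3.22297358 -0.83929993 -5.55093945]
d cm [-0.01 -0.05  0.  ] rot deg [ 0.13 -0.01 -0.19] F [-2.27 -2.44  5.55] gap 0.0097 ff 30.000785083975643 t 7.0333
```

play_rows --pt "0 0 0 0.05 0 0 0" --pt "0 0 0 0.1 0 0 0" --pt "0 0 0 0.1 0 0 0" --pt "0 0 0 0.1 0 0 0"

```text
clock: 7.37
ee_pos: [0.5716, 0.132, 0.1185]
tool_rot: [[0.471, 0.882, 0.002], [0.882, -0.471, -0.001], [0.0, 0.002, -1.0]]
ft_force: [-3.5, -3.8, 8.1]
finger_gap: 0.0096
finger_force: 30.0
```

play_rows --pt "0 0 0 0.05 0 0 0" --pt "0 0 0 0.1 0 0 0" --pt "0 0 0 0.1 0 0 0" --pt "0 0 0 0.1 0 0 0"

```text
clock: 7.7
ee_pos: [0.5717, 0.132, 0.1184]
tool_rot: [[0.471, 0.882, 0.002], [0.882, -0.471, -0.001], [0.0, 0.003, -1.0]]
ft_force: [-5.3, -4.2, 13.1]
finger_gap: 0.0096
finger_force: 30.0
```

```bash
python3 - <<'E'
from h import *
o=bot.observe();print(o['torque'],o['tool_rot'].T@o['ft_force'])
delta(*target(0,0,.010))
f=C['scene']['frame']
cv2.imwrite('pics/g3.png',cv2.resize(f[150:290,240:420],None,fx=4,fy=4,interpolation=cv2.INTER_CUBIC)[:,:,::-1])
E
```

```text
[-0.73828052  1.0474687   0.06221116] [ -6.14470246  -2.45020753 -12.78343089]
d cm [-0.02 -0.06 -0.06] rot deg [ 0.15 -0.01 -0.18] F [-5.09 -4.26 12.78] gap 0.0096 ff 30.002440600655973 t 7.8
```

View pics/g3.png

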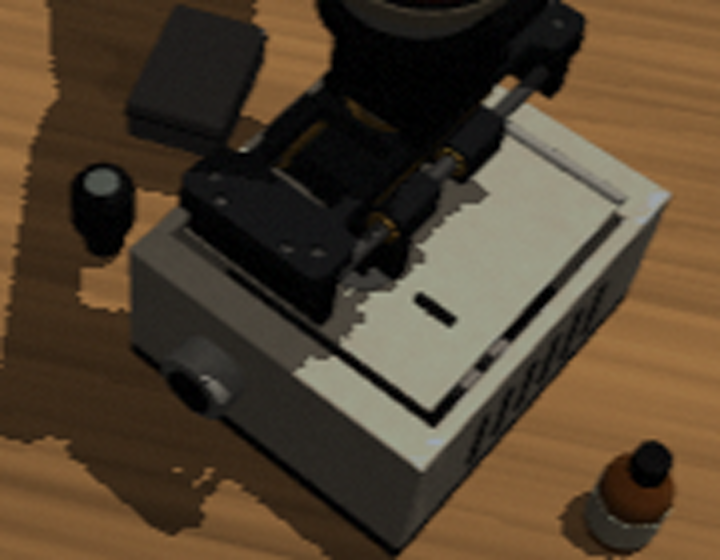

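The picture shows the flap down in its frame with an even gap, the rib at (435,309), and the bottle, slide box and eyepiece all still standing. I'll check the rib and the flap corner against the shut-flap model.

```bash
python3 - <<'E'
from h import *
for a in (0,.02,.05,.12):
    F=frame(YAW,a); print(a,[((proj('scene',np.array([HX,HY,.105])+F.apply(v))+.5)/8-.5+OFF['scene']-[240,150])*4+1.5 for v in ([.115,.044,.007],[.16,.075,.004])])
E
```

```text
0 [array([428.51289084, 308.35660426]), array([422.84319953, 412.4726452 ])]
0.02 [array([429.41900816, 305.52687759]), array([423.98255922, 408.90437954])]
0.05 [array([430.89424961, 301.15100535]), array([425.86513932, 403.33779008])]
0.12 [array([434.8769427 , 290.34505298]), array([431.07258097, 389.36373604])]
```

play_rows --pt "0 0 0 0.05 0 0 0" --pt "0 0 0 0.05 0 0 0" --pt "0 0 0 0.05 0 0 0"

```text
clock: 8.15
ee_pos: [0.5717, 0.1319, 0.1183]
tool_rot: [[0.471, 0.882, 0.003], [0.882, -0.471, -0.001], [0.0, 0.003, -1.0]]
ft_force: [-6.9, -4.5, 15.5]
finger_gap: 0.01
finger_force: 30.0
```

```bash
python3 -c "
from cell import workorder; print(workorder.job_done())"
```

```text
the job is handed in; nothing more can be done
None
```

I turned the wing about 60° into line with the ribs while the flap was still up, then pressed the flap shut. I handed the job in at about 8 s with the arm still gripping the wing and pressing at about 15 N; the bottle, slide box and eyepiece were still standing in the last picture, but no verdict came back.

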